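Sweep the offcuts off the cutting mat

TASK

Clear the cutting mat: sweep the three brown walnut offcuts along the mat and over the end of the board into the black scrap tray, pushing them with the fingertips and never picking them up. Leave the white model tower, the glue bottle and the steel weight standing where they are.

Things in the scene. Friction and masses are not known exactly. Their poses are not given: they have to be found in the camera images.
- board: Raised cutting board, fixed: plywood on battens with a dark green gridded cutting mat covering its whole top. 320 mm along its x, 400 mm along its y; the mat's top face is 70 mm above the bench. Origin on the bench under its centre, z up. Its two short ends are at y = +200 and -200 mm; an aluminium stop 10 mm wide stands 12 mm above the mat along the whole far edge (x = +150 to +160 mm); the near edge and both short ends are flush, nothing stands above the mat there.
- scrap_tray: Black open plastic scrap tray, fixed, standing on the bench butted (2 mm gap) against one short end of the board, the left or the right one. Outside 200 mm along its x, 150 mm along its y, 60 mm high all round, so its rim lies 10 mm below the mat; walls and floor 4 mm. Axes parallel to the board's, z up; origin on the bench under its centre, which lies 277 mm from the board's centre along the board's y and up to 20 mm off along the board's x. Empty at the start.
- keep_tray: Blue plastic tray of the same shape and size, fixed, butted against the board's other short end; it holds finished white model blocks (fixed in it, up to 40 mm above the bench). Not for scraps. Origin on the bench under its centre.
- offcut_block: Offcut: rectangular block, 40 mm (x) by 28 mm (y), about 14 g, walnut-brown wood, 18 mm thick, lying flat on the green mat and turned any way; origin at its centre of mass at mid-thickness, so 9 mm above the mat (world z 0.079); its z axis points up at the start. 
- offcut_ell: Offcut: L-shaped piece, about 13 g, one leg 42 mm (x) by 18 mm (y), from x = -17.4 to 24.6 and y = -14.4 to 3.6 mm, the other 18 by 18 mm, from x = -17.4 to 0.6 and y = 3.6 to 21.6 mm, walnut-brown wood, 18 mm thick, lying flat on the green mat and turned any way; origin at its centre of mass at mid-thickness, so 9 mm above the mat (world z 0.079); its z axis points up at the start. 
- offcut_strip: Offcut: short strip, 54 mm (x) by 18 mm (y), about 12 g, walnut-brown wood, 18 mm thick, lying flat on the green mat and turned any way; origin at its centre of mass at mid-thickness, so 9 mm above the mat (world z 0.079); its z axis points up at the start. 
- tower: Finished white stepped model tower standing loose on the mat near a long edge of the board: foot 40 by 40 mm, 58 mm tall, 75 g. Origin at the centre of its underside, z up. To be left alone.
- glue: Small yellow glue bottle with a white label and a red cap standing loose on the mat near a long edge of the board: 36 mm diameter, 62 mm tall, 60 g. Origin at the centre of its underside, z up. To be left alone.
- weight: Bright steel weight lying loose on the mat near a long edge of the board: 35 mm (x) by 70 mm (y) by 25 mm high, 0.45 kg. Origin at the centre of its underside, z up. To be left alone.

How it is judged:
By the outcome, as a careful person would: the job done as asked, in the order asked, and still so for the second after the job is handed in, with the robot touching nothing.
It also fails if it takes over 72 s, if anything falls off the work surface, if the arm or the gripper's body presses on something with over 40 N, if the wrist force passes 120 N, or if a joint passes its speed limit or range.

ROBOT

A 6-joint arm with a two-finger parallel gripper is mounted at the origin on the work surface. World frame = base frame: x ahead of the robot, y to its left, z up, the work surface at z = 0. Lengths are in m, angles in degrees, forces in N, time in s.
With the tool pointing down it reaches from about 0.4 to 0.825 m from the base axis. Payload 7 kg.
Tool frame: the origin (TCP) lies between the finger pads; the fingertips stand 17 mm ahead of it and the grasp point (between the pads) lies 2 mm behind it; x points along the fingers, y is the direction in which the jaws open and shut, and the axes are right-handed (so a half turn about x gives the same grasp; the last joint's range is limited). The gripper opens to 88 mm and grips with 3 to 60 N. Pads are 19 mm wide; open, the fingers measure 130 mm over their backs; the gripper's body (78 mm by 193 mm) begins 47 mm behind the grasp point.
Start: joints at [-59.181, 20.546, 0.682, 0, -70.136, -16.507], TCP at [0.167, -0.654, 0.244] pointing down, gripper open.
Joint ranges: [-176.03, 176.03], [-82.01, 121.73], [-58.28, 71.71], [-173.87, 95.51], [-174.79, -0.11], [-173.66, 173.66]. Speed limits (degrees/s): [136.94, 136.94, 172.46, 180, 180, 180].

INTERFACE

Orientations are given as [roll, pitch, yaw] about the fixed x, y, z axes, in that order (R = Rz(yaw) Ry(pitch) Rx(roll)).
In Python, from plant import r gives the robot as it stands.
- The arm moves only by the shell command python3 -m jog 'ROWS' [FORCE]. ROWS is a JSON object of lists of equal length, an entry for each row: "fingers": the opening, from 0 (shut) to 1 (fully open); "dp": the shift along the tool's x, y, z in mm, a list of three; "twist": the turn about the tool's x in degrees. In form: {"fingers": [fingers, ...], "dp": [[dx, dy, dz], ...], "twist": [twist, ...]}. A call has exactly 5 rows; each row is the pose to reach, as a shift and turn from the pose measured when the call began, along the tool's axes at that moment; what a row does not reach only later rows make up. A row lasts 1/10 s, in which the tool goes at most 50 mm and 8.59 degrees, less where a joint would pass 70% of its speed; a pose out of reach is approached as far as the arm can. A call with a gripper value outside its range is refused whole. The fingers move at their own pace and stop on an object; FORCE is the grip in N (left out, the last holds). Time passes only in rows, so rows that repeat a pose let the fingers close, or fill a call up. It gives the time, the measured TCP pose, the force and the opening at its end, in the units of the state.
- r.get_state(): the state, without advancing time (a new reading comes with each control period).
- r.capture(name): name is "scene" or "top"; returns a dict with "frame" (420x560x3 uint8, red, green, blue), "intrinsics" (3x3 intrinsics, pixels), "pose" (4x4, takes a point from camera to world coordinates). Camera axes: x right, y down, z forward; pixel columns grow to the right and rows downward; lengths in m; the calibration is good to about 2 mm. A picture is of the moment at which its call begins. There is no depth.
- r.close_job(): hands the job in, once; it reports no verdict.
The state is a dict: "time_s": time; "joints": joint angles; "qd": joint speeds; "joint_torque": joint torques, N m; "tcp_pos": TCP position; "eef_rot": TCP orientation; "contact_force": force on the tool from outside, world axes, zero at the start; "moment": the same for the moment, N m; "gripper_width": finger opening in m.
Only numpy, scipy, OpenCV 4.12 (cv2) and the standard library are available. Lean on these libraries where they do the work, as an engineer would, in place of code of your own. Each camera call takes 0.05 s, during which the arm holds its last target. There are 200 camera calls.

## Working session

There is one attempt and no reset: what is moved stays moved. The work goes in short steps, Python scripts to look and compute and a shell command to move; the robot and the scene stay as the last step left them, time stands still between calls to the robot, and variables do not carry over. Pictures are saved under pics/ and viewed, on a budget of 10 in all, crops included, one or two more only if the job needs it, and the job is handed in when it is done.

```bash
mkdir -p pics; ls; python3 - <<'E'
from plant import r
import cv2,numpy as np
for n in("top","scene"):
    c=r.capture(n); cv2.imwrite(f"pics/{n}0.png",cv2.cvtColor(c["frame"],cv2.COLOR_RGB2BGR)); np.savez(f"{n}0.npz",**c)
    print(n,c["intrinsics"].round(1).tolist(),c["pose"].round(4).tolist())
s=r.get_state();print({k:np.round(v,3).tolist() for k,v in s.items()})
E
```

```text
pics
top [[455.3, 0.0, 276.1], [0.0, 455.3, 210.2], [0.0, 0.0, 1.0]] [[-0.0225, -0.9868, 0.1605, 0.3914], [-0.9997, 0.0229, 0.0004, 0.0253], [-0.004, -0.1605, -0.987, 1.1336], [0.0, 0.0, 0.0, 1.0]]
scene [[415.6, 0.0, 275.1], [0.0, 415.6, 209.9], [0.0, 0.0, 1.0]] [[-0.5974, 0.5946, -0.5382, 1.0504], [0.802, 0.4401, -0.404, 0.3674], [-0.0033, -0.6729, -0.7397, 0.7298], [0.0, 0.0, 0.0, 1.0]]
{'time_s': 0.1, 'joints': [-59.18, 20.587, 0.638, -0.02, -70.136, -16.508], 'qd': [0.01, -0.062, 0.038, -0.001, -0.089, -0.012], 'joint_torque': [-0.002, -58.416, 29.375, 7.016, 0.01, -0.0], 'tcp_pos': [0.167, -0.654, 0.243], 'eef_rot': [94.269, 89.913, 108.573], 'contact_force': [0.217, -0.284, -0.544], 'moment': [-0.031, 0.014, 0.014], 'gripper_width': 0.088}
```

View pics/top0.png

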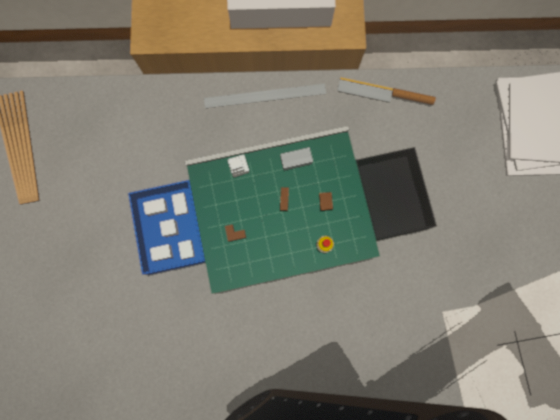

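View pics/scene0.png

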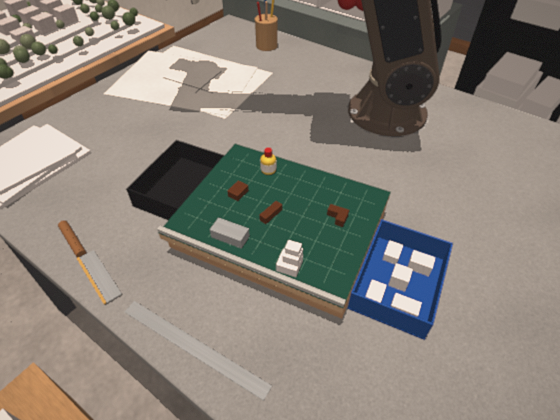

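The top view shows the scrap tray on the right (world −y, px ~395,193). The ell is at (235,233), the strip at (284,199) and the block at (326,201). The tower is at (238,165), the weight at (297,158) and the glue at (326,244). The scene view agrees. Next I'll measure these positions.

```bash
cat > h.py <<'E'
import numpy as np,cv2
def w(c,uv,z):
    K,P=c["intrinsics"],c["pose"]; uv=np.atleast_2d(uv).astype(float)
    d=np.c_[uv,np.ones(len(uv))]@np.linalg.inv(K).T@P[:3,:3].T; o=P[:3,3]
    return (o+d*((z-o[2])/d[:,2])[:,None])[:,:2]
def masks(c):
    h=cv2.cvtColor(c["frame"],cv2.COLOR_RGB2HSV)
    H,S,V=[h[...,i].astype(int) for i in range(3)]
    g=((H>65)&(H<95)&(S>90)).astype(np.uint8)
    b=(((H<14)|(H>172))&(S>90)&(V>40)&(V<150)).astype(np.uint8)
    return g,b
# board frame, set after measuring
def frame():
    d=np.load("board.npz"); return d["c"],d["th"]
def tob(p):
    c,th=frame(); R=np.array([[np.cos(th),-np.sin(th)],[np.sin(th),np.cos(th)]]); return (np.atleast_2d(p)-c)@R
def tow(p):
    c,th=frame(); R=np.array([[np.cos(th),-np.sin(th)],[np.sin(th),np.cos(th)]]); return np.atleast_2d(p)@R.T+c
def pieces(c,amin=40):
    g,b=masks(c); out=[]
    for k in cv2.findContours(b,cv2.RETR_EXTERNAL,cv2.CHAIN_APPROX_NONE)[0]:
        a=cv2.contourArea(k)
        if amin<a<700:
            m=k[:,0,:].mean(0)
            if 120<m[0]<450 and 110<m[1]<300:
                x=cv2.approxPolyDP(k,2,True)[:,0,:]
                out.append((m.round(0),a,(1e3*tob(w(c,[m],.083))[0]).round(),(1e3*tob(w(c,x,.088))).round().tolist()))
    return out
E
python3 - <<'E'
from h import *
c=dict(np.load("top0.npz")); g,b=masks(c)
g=cv2.morphologyEx(g,cv2.MORPH_CLOSE,np.ones((9,9)))
k=max(cv2.findContours(g,0,2)[0],key=cv2.contourArea)
W=w(c,k[:,0,:],.07)
q=cv2.minAreaRect((W*1000).astype(np.float32)); print(q)
B=cv2.boxPoints(q)/1000; print(B.round(4))
# y axis = long side, angle near 0
e=[B[1]-B[0],B[2]-B[1]]; L=max(e,key=np.linalg.norm); L=L if L[1]>0 else -L
th=np.arctan2(-L[0],L[1]); 
R=np.array([[np.cos(th),-np.sin(th)],[np.sin(th),np.cos(th)]])
ext=W@R; lo,hi=np.percentile(ext,0.5,axis=0),np.percentile(ext,99.5,axis=0)
print(np.degrees(th),lo,hi,hi-lo)
cen=R@np.array([lo[0]+.16,(lo[1]+hi[1])/2]); np.savez("board.npz",c=cen,th=th); print(cen)
for p in pieces(c):print(p)
for n,uv,z in(("weight",[[281,155],[310,149],[313,162],[283,168]],.095),("glue cap",[[326,243.5]],.132),("tower top",[[238,159]],.128),("tower foot",[[232,175],[248,171]],.07),("tray",[[416,149],[435,228],[375,240],[357,160]],.06)):
    print(n,(1e3*tob(w(c,uv,z))).round().tolist())
i=cv2.resize(c["frame"][115:305,180:450],None,fx=2.9,fy=2.9,interpolation=2); cv2.imwrite("pics/crop.png",i[...,::-1])
E
```

```text
((565.130615234375, 12.861099243164062), (306.0970153808594, 399.8857727050781), 11.16440486907959)
[[ 0.3763  0.1794]
 [ 0.4537 -0.2129]
 [ 0.754  -0.1537]
 [ 0.6766  0.2387]]
11.164407 [ 0.40391427 -0.2965372 ] [0.70997459 0.10279407] [0.30606033 0.39933127]
[0.5719993  0.01414954]
(array([234., 233.]), 119.5, array([-39., 121.]), [[-21.0, 135.0], [-53.0, 134.0], [-53.0, 101.0], [-39.0, 101.0], [-39.0, 120.0], [-22.0, 123.0]])
(array([325., 201.]), 130.5, array([ -11., -104.]), [[5.0, -116.0], [7.0, -98.0], [-28.0, -89.0], [-30.0, -110.0]])
(array([284., 199.]), 86.0, array([ 16., -11.]), [[36.0, -23.0], [36.0, -11.0], [-8.0, -1.0], [-6.0, -11.0]])
weight [[117.0, -26.0], [116.0, -96.0], [84.0, -96.0], [85.0, -24.0]]
glue cap [[-111.0, -77.0]]
tower top [[120.0, 74.0]]
tower foot [[101.0, 98.0], [102.0, 58.0]]
tray [[70.0, -353.0], [-127.0, -346.0], [-124.0, -200.0], [75.0, -206.0]]
```

View pics/crop.png

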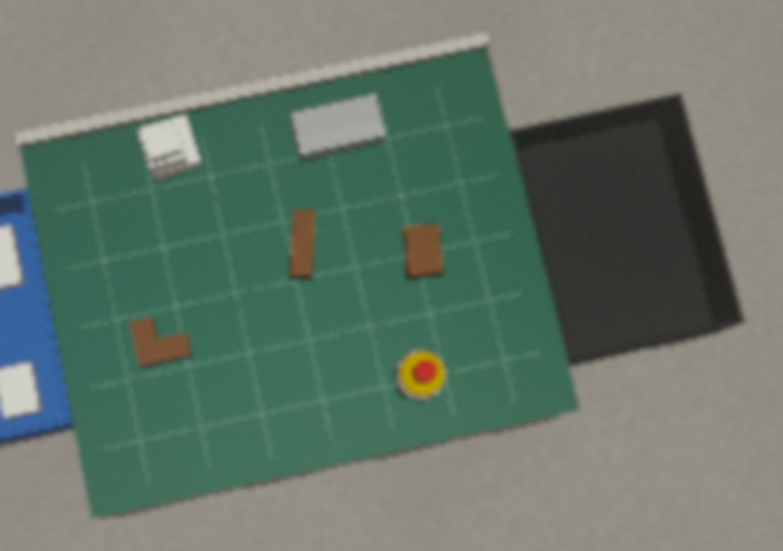

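The tray centre is about x_b = −20, and all three offcuts lie in the clear corridor (x_b −93 to +84). Straight sweeps along −y_b will do it, nearest offcut first. Body clearance over the glue is about 8 mm with the tips 4 mm above the mat.

```bash
cat >> h.py <<'E'
from scipy.spatial.transform import Rotation as Ro
def go(*targets):
    """board-frame mm (x,y) + TCP z mm -> tool dp mm and twist from the present pose"""
    from plant import r
    s=r.get_state(); p=np.array(s["tcp_pos"]); M=Ro.from_euler("xyz",s["eef_rot"],degrees=True).as_matrix()
    c,th=frame(); bx=np.array([np.cos(th),np.sin(th),0])
    a=np.degrees(np.arctan2(bx@M[:,2],bx@M[:,1])); a=(a+90)%180-90
    print("t",round(s["time_s"],2),"board",(1e3*tob(p[:2])[0]).round(1),"z",round(1e3*p[2],1),"twist",round(a,1),"w",round(s["gripper_width"],3),"F",np.round(s["contact_force"],1),"tilt",M[2,0].round(4),"j6",round(s["joints"][5],1))
    for t in targets:
        q=np.r_[tow(np.array(t[:2])/1e3)[0],t[2]/1e3]; print(t,(1e3*M.T@(q-p)).round(1))
E
python3 -c "
from h import *
go((-11,-65,240),(-11,-65,150),(-11,-65,91))"
```

```text
t 0.1 board [-526.9 -576.7] z 242.7 twist -86.9 w 0.088 F [ 0.2 -0.3 -0.5] tilt -1.0 j6 -16.5
(-11, -65, 240) [  3.4 482.6 543.1]
(-11, -65, 150) [ 93.4 482.5 543.1]
(-11, -65, 91) [152.4 482.4 543.2]
```

```bash
python3 -m jog '{"fingers":[0.12,0.12,0.12,0.12,0.12],"dp":[[0,33,37],[0,66,74],[0,99,111],[0,132,148],[0,165,185]],"twist":[-8,-16,-24,-32,-40]}'; python3 -c "
from h import *
go((-11,-65,240),(-11,-65,150),(-11,-65,91))"
```

```text
time_s: 0.6
tcp_pos: [0.3058, -0.4462, 0.2426]
eef_rot: [59.0, 89.9, 113.6]
contact_force: [1.5, -0.4, 0.7]
gripper_width: 0.0532
t 0.6 board [-350.3 -400.1] z 242.6 twist -46.5 w 0.053 F [ 1.5 -0.4  0.7] tilt -1.0 j6 -0.5
(-11, -65, 240) [  3.1   9.9 476.8]
(-11, -65, 150) [ 93.1   9.7 476.7]
(-11, -65, 91) [152.1   9.6 476.7]
```

```bash
python3 -m jog '{"fingers":[0.12,0.12,0.12,0.12,0.12],"dp":[[0,1,50],[0,2,100],[0,3,150],[0,4,200],[0,5,250]],"twist":[-8.5,-17,-25.5,-34,-42]}'; python3 -c "
from h import *
go((-11,-65,240),(-11,-65,150),(-11,-65,91))"
```

```text
time_s: 1.1
tcp_pos: [0.446, -0.2391, 0.243]
eef_rot: [10.0, 89.9, 107.0]
contact_force: [0.8, -0.9, 0.9]
gripper_width: 0.0137
t 1.1 board [-172.6 -224. ] z 243.0 twist -4.2 w 0.014 F [ 0.8 -0.9  0.9] tilt -1.0 j6 13.0
(-11, -65, 240) [   3.2 -149.6  170.4]
(-11, -65, 150) [  93.2 -149.6  170.3]
(-11, -65, 91) [ 152.2 -149.6  170.2]
```

```bash
python3 -m jog '{"fingers":[0.12,0.12,0.12,0.12,0.12],"dp":[[0,-32,37],[0,-64,74],[0,-96,111],[0,-128,148],[40,-149.6,170.3]],"twist":[-2,-4.2,-4.2,-4.2,-4.2]}'; python3 -m jog '{"fingers":[0.12,0.12,0.12,0.12,0.12],"dp":[[0,0,0],[0,0,0],[0,0,0],[0,0,0],[0,0,0]],"twist":[0,0,0,0,0]}'; python3 -c "
from h import *
go((-11,-65,150),(-11,-65,91))"
```

```text
time_s: 1.6
tcp_pos: [0.5783, -0.0491, 0.208]
eef_rot: [-86.2, 89.5, 15.1]
contact_force: [1.5, 0.6, 0.4]
gripper_width: 0.0108
time_s: 2.1
tcp_pos: [0.5781, -0.0499, 0.2091]
eef_rot: [-86.7, 89.4, 14.6]
contact_force: [0.5, 0.9, -0.4]
gripper_width: 0.0105
t 2.1 board [ -6.4 -64.1] z 209.1 twist 0.1 w 0.01 F [ 0.5  0.9 -0.4] tilt -0.9999 j6 -3.1
(-11, -65, 150) [59.   5.3 -1. ]
(-11, -65, 91) [118.    5.9  -1. ]
```

```bash
python3 -m jog '{"fingers":[0.12,0.12,0.12,0.12,0.12],"dp":[[40,5,-1],[80,5,-1],[105,5,-1],[118,5,-1],[118,5,-1]],"twist":[0,0,0,0,0]}'; python3 - <<'E'
from h import *
from plant import r
go((-11,-65,91),(-11,-240,91))
c=r.capture("scene"); i=cv2.resize(c["frame"][130:330,100:400],None,fx=2.6,fy=2.6); cv2.imwrite("pics/s1.png",i[...,::-1])
E
```

```text
time_s: 2.6
tcp_pos: [0.5739, -0.0521, 0.09]
eef_rot: [-86.1, 89.5, 15.1]
contact_force: [0.5, -0.1, 0.5]
gripper_width: 0.0107
t 2.6 board [-11.  -65.4] z 90.0 twist 0.1 w 0.011 F [ 0.5 -0.1  0.5] tilt -1.0 j6 -3.0
(-11, -65, 91) [-1.   0.   0.4]
(-11, -240, 91) [  -1.2    0.2 -174.6]
```

View pics/s1.png

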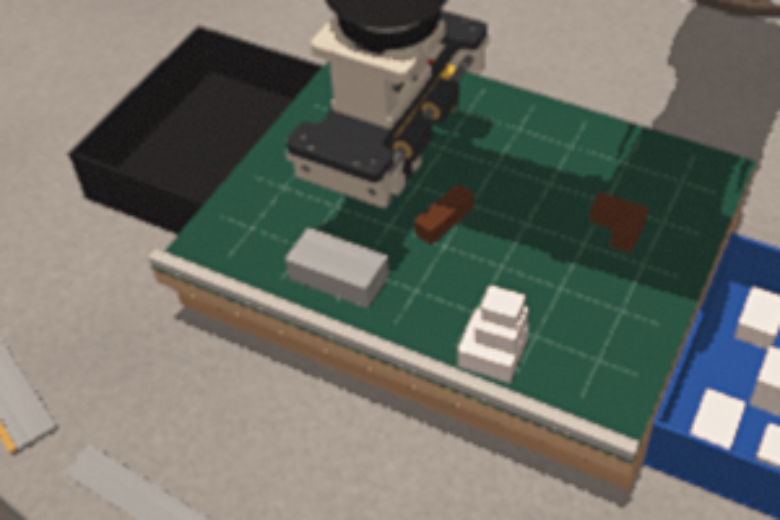

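The fingers are down between the block and the strip, with no contact. The strip (crop 445,213) and the ell (620,215) are undisturbed. Next is the block sweep.

```bash
python3 -m jog '{"fingers":[0.12,0.12,0.12,0.12,0.12],"dp":[[-1,0,-15],[-1,0,-33],[-1,0,-51],[-1,0,-69],[-1,0,-87]],"twist":[0,0,0,0,0]}'; python3 -m jog '{"fingers":[0.12,0.12,0.12,0.12,0.12],"dp":[[0,0,-20],[0,0,-40],[0,0,-60],[0,0,-80],[0,0,-92]],"twist":[0,0,0,0,0]}';  python3 - <<'E'
from h import *
from plant import r
go((16,30,150))
c=r.capture("top"); print(pieces(c)); cv2.imwrite("pics/t2.png",cv2.resize(c["frame"][110:310,160:460],None,fx=2.6,fy=2.6)[...,::-1])
E
```

```text
time_s: 3.15
tcp_pos: [0.5932, -0.1387, 0.0945]
eef_rot: [-91.3, 89.2, 9.9]
contact_force: [0.1, -0.1, 0.4]
gripper_width: 0.0106
time_s: 3.65
tcp_pos: [0.6122, -0.2311, 0.0965]
eef_rot: [-95.1, 89.0, 6.1]
contact_force: [-0.1, -0.1, -0.4]
gripper_width: 0.0106
t 3.65 board [  -8.  -248.4] z 96.5 twist 0.0 w 0.011 F [-0.1 -0.1 -0.4] tilt -0.9999 j6 15.1
(16, 30, 150) [-53.5 -25.1 278.3]
[(array([234., 233.]), 125.0, array([-39., 120.]), [[-21.0, 135.0], [-53.0, 132.0], [-51.0, 99.0], [-39.0, 98.0], [-40.0, 117.0], [-22.0, 123.0]]), (array([284., 198.]), 62.5, array([ 17., -12.]), [[40.0, -14.0], [-9.0, -3.0], [17.0, -18.0], [36.0, -23.0]]), (array([370., 194.]), 128.0, array([ -18., -211.]), [[3.0, -215.0], [-2.0, -201.0], [-36.0, -200.0], [-40.0, -209.0], [-33.0, -220.0]])]
```

View pics/t2.png

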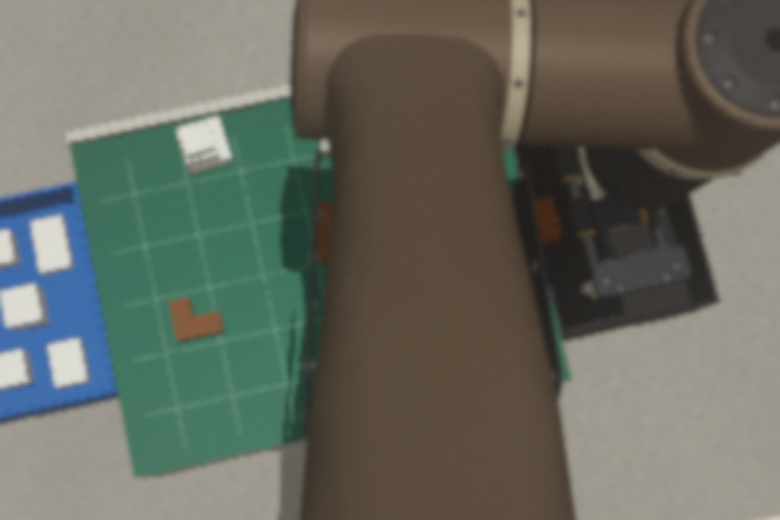

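The block is off the mat at crop (546,218), inside the tray next to its wall, though the arm partly hides it. I'll lift, move back and go behind the strip.

```bash
python3 -m jog '{"fingers":[0.12,0.12,0.12,0.12,0.12],"dp":[[-30,0,0],[-65,0,20],[-65,-5,65],[-65,-10,110],[-65,-15,155]],"twist":[0,0,0,0,0]}'; python3 -c "
from h import *
go((16,30,160),(16,30,91))"
```

```text
time_s: 4.2
tcp_pos: [0.5958, -0.0758, 0.1627]
eef_rot: [-95.0, 88.9, 6.1]
contact_force: [0.7, 0.8, 0.7]
gripper_width: 0.0105
t 4.2 board [  6.  -92.8] z 162.7 twist -0.0 w 0.011 F [0.7 0.8 0.7] tilt -0.9998 j6 -0.4
(16, 30, 160) [  2.7  -9.9 122.9]
(16, 30, 91) [ 71.6  -8.6 123. ]
```

```bash
python3 -m jog '{"fingers":[0.12,0.12,0.12,0.12,0.12],"dp":[[0,-4,45],[0,-8,90],[0,-9,123],[40,-9,123],[65,-9,123]],"twist":[0,0,0,0,0]}'; python3 - <<'E'
from h import *
from plant import r
go((16,30,90),(16,30,91))
c=r.capture("scene"); i=cv2.resize(c["frame"][130:330,100:400],None,fx=2.6,fy=2.6); cv2.imwrite("pics/s3.png",i[...,::-1])
E
```

```text
time_s: 4.7
tcp_pos: [0.582, 0.0485, 0.0976]
eef_rot: [-92.2, 88.8, 9.1]
contact_force: [-0.7, -1.2, -0.6]
gripper_width: 0.0104
t 4.7 board [16.5 31.8] z 97.6 twist 0.1 w 0.01 F [-0.7 -1.2 -0.6] tilt -0.9998 j6 -13.2
(16, 30, 90) [ 7.6  0.7 -1.7]
(16, 30, 91) [ 6.6  0.6 -1.7]
```

View pics/s3.png

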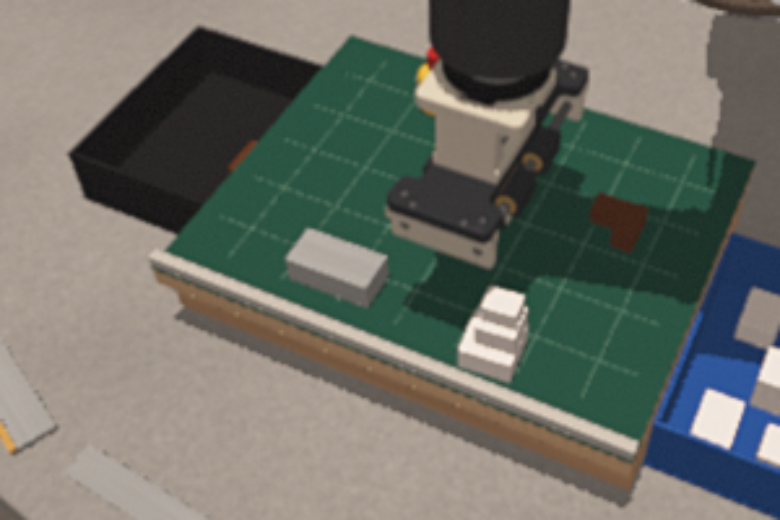

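The block is in the tray by its board-side wall (crop 243,157). Next is the strip, with a faster finish so it drops clear of the wall.

```bash
python3 -m jog '{"fingers":[0.12,0.12,0.12,0.12,0.12],"dp":[[6,0,-10],[7,0,-25],[6.5,0,-43],[6,0,-61],[6,0,-79]],"twist":[0,0,0,0,0]}'; python3 - <<'E'
from h import *
from plant import r
go((12,-150,91),(10,-250,91))
c=r.capture("top")
for p in pieces(c):print(p)
cv2.imwrite("pics/t4.png",cv2.resize(c["frame"][110:310,160:460],None,fx=2.6,fy=2.6)[...,::-1])
E
```

```text
time_s: 5.25
tcp_pos: [0.5962, -0.0319, 0.0892]
eef_rot: [-95.3, 89.0, 5.9]
contact_force: [0.6, 1.0, 0.6]
gripper_width: 0.0104
t 5.25 board [ 14.8 -49.9] z 89.2 twist -0.0 w 0.01 F [0.6 1.  0.6] tilt -0.9999 j6 -4.8
(12, -150, 91) [  -1.6    2.8 -100.1]
(10, -250, 91) [  -1.5    4.7 -200.1]
(array([370., 194.]), 120.0, array([ -17., -211.]), [[2.0, -217.0], [1.0, -202.0], [-39.0, -204.0], [-37.0, -217.0]])
```

View pics/t4.png

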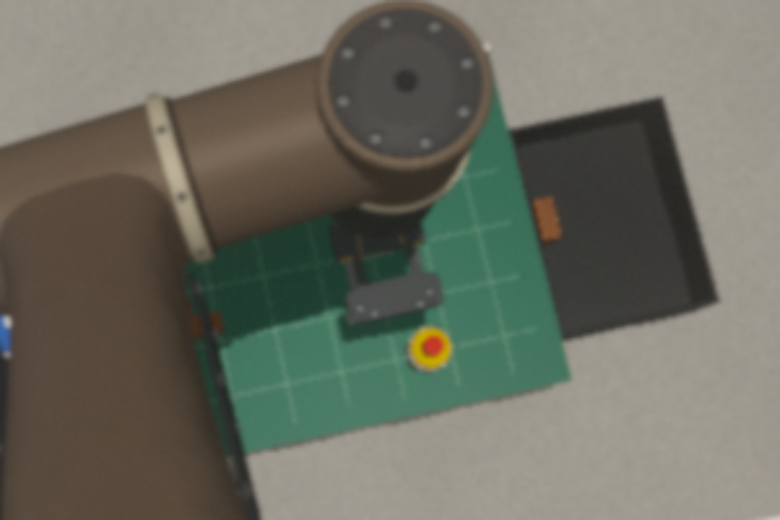

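The block stands on its side inside the tray against the near wall (crop 547,219), and the glue at (430,348) is untouched. I'll continue the strip sweep.

```bash
python3 -m jog '{"fingers":[0.12,0.12,0.12,0.12,0.12],"dp":[[-1,0,-18],[-1,1,-36],[-1,2,-56],[-1,2,-76],[-1,3,-96]],"twist":[0,0,0,0,0]}'; python3 -m jog '{"fingers":[0.12,0.12,0.12,0.12,0.12],"dp":[[1,0,-30],[1,0,-65],[1,0,-100],[1,0,-103],[-30,0,-103]],"twist":[0,0,0,0,0]}';  python3 - <<'E'
from h import *
from plant import r
go((-37,158,180))
c=r.capture("top")
for p in pieces(c):print(p)
E
```

```text
time_s: 5.8
tcp_pos: [0.6127, -0.1306, 0.0919]
eef_rot: [-97.4, 88.9, 3.6]
contact_force: [0.3, 0.6, 0.8]
gripper_width: 0.0108
time_s: 6.3
tcp_pos: [0.6291, -0.2336, 0.119]
eef_rot: [-88.7, 89.3, 12.1]
contact_force: [-0.3, 0.7, -1.1]
gripper_width: 0.0107
t 6.3 board [   8.  -254.1] z 119.0 twist -0.3 w 0.011 F [-0.3  0.7 -1.1] tilt -0.9999 j6 14.8
(-37, 158, 180) [-61.4  46.7 411.8]
(array([234., 233.]), 120.5, array([-39., 120.]), [[-21.0, 135.0], [-53.0, 132.0], [-51.0, 99.0], [-39.0, 98.0], [-40.0, 117.0], [-22.0, 123.0]])
```

```bash
python3 -m jog '{"fingers":[0.12,0.12,0.12,0.12,0.12],"dp":[[-45,0,15],[-61,5,60],[-61,15,105],[-61,20,150],[-61,25,195]],"twist":[0,0,0,0,0]}'; python3 - <<'E'
from h import *
from plant import r
go((-37,158,180))
c=r.capture("top")
for p in pieces(c):print(p)
cv2.imwrite("pics/t5.png",cv2.resize(c["frame"][110:310,160:460],None,fx=2.6,fy=2.6)[...,::-1])
E
```

```text
time_s: 6.85
tcp_pos: [0.5695, -0.0464, 0.1888]
eef_rot: [-101.0, 88.6, -0.1]
contact_force: [0.5, 0.1, -0.0]
gripper_width: 0.0106
t 6.85 board [-14.2 -58.9] z 188.8 twist -0.2 w 0.011 F [ 0.5  0.1 -0. ] tilt -0.9997 j6 -4.5
(-37, 158, 180) [  7.2  23.9 216.8]
(array([370., 194.]), 121.5, array([ -17., -211.]), [[2.0, -217.0], [3.0, -203.0], [-38.0, -202.0], [-37.0, -217.0]])
(array([390., 177.]), 185.5, array([  12., -266.]), [[38.0, -258.0], [23.0, -244.0], [-14.0, -268.0], [-3.0, -286.0]])
```

Both the block and the strip show in the tray. Next is the ell.

```bash
python3 -m jog '{"fingers":[0.12,0.12,0.12,0.12,0.12],"dp":[[5,5,45],[5,10,90],[5,15,135],[5,20,180],[5,24,217]],"twist":[0,0,0,0,0]}'; python3 -c "
from h import *
go((-37,160,120),(-37,160,91))"
```

```text
time_s: 7.4
tcp_pos: [0.5026, 0.1685, 0.1842]
eef_rot: [-94.5, 88.4, 6.6]
contact_force: [1.2, 0.0, -1.2]
gripper_width: 0.0105
t 7.4 board [-38.2 164.9] z 184.2 twist -0.1 w 0.01 F [ 1.2  0.  -1.2] tilt -0.9996 j6 -29.9
(-37, 160, 120) [64.2  0.5 -4.7]
(-37, 160, 91) [93.2  1.3 -4.7]
```

```bash
python3 -m jog '{"fingers":[0.12,0.12,0.12,0.12,0.12],"dp":[[35,0,-4],[70,1,-4],[88,1,-4],[93,1,-4],[93,1,-4]],"twist":[0,0,0,0,0]}'; python3 - <<'E'
from h import *
from plant import r
go((-36,80,91))
c=r.capture("scene"); i=cv2.resize(c["frame"][130:330,130:430],None,fx=2.6,fy=2.6); cv2.imwrite("pics/s6.png",i[...,::-1])
E
```

```text
time_s: 7.9
tcp_pos: [0.5052, 0.1645, 0.0916]
eef_rot: [-94.9, 88.4, 6.2]
contact_force: [-0.2, -0.1, 0.3]
gripper_width: 0.0104
t 7.9 board [-36.4 160.5] z 91.6 twist -0.1 w 0.01 F [-0.2 -0.1  0.3] tilt -0.9996 j6 -29.7
(-36, 80, 91) [  0.8  -0.5 -80.5]
```

View pics/s6.png

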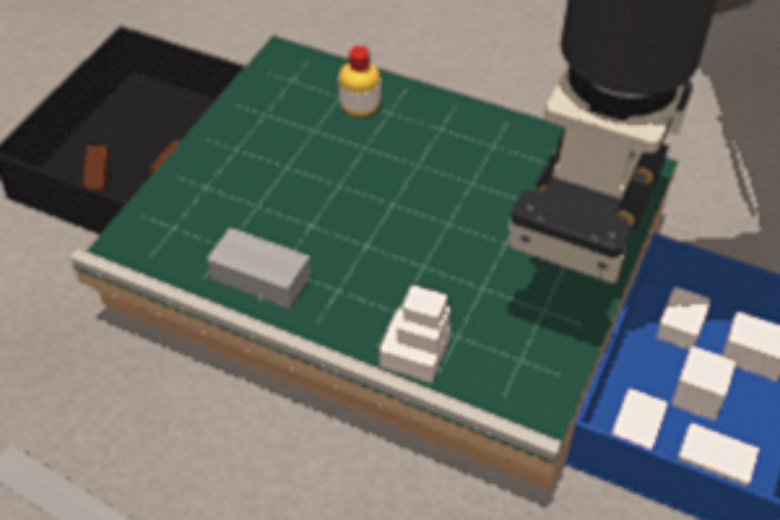

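The glue (crop 360,80), tower and weight are in place, with the strip in the tray at (95,167) and the block at (167,155). Next is the ell sweep, at TCP z ≈ 94 for more clearance over the glue.

```bash
python3 -m jog '{"fingers":[0.12,0.12,0.12,0.12,0.12],"dp":[[0,0,-10],[-1,0,-25],[-2,0,-43],[-2,0,-61],[-2,0,-79]],"twist":[0,0,0,0,0]}'; python3 - <<'E'
from h import *
from plant import r
go((-36,-20,94),(-36,-120,94))
E
```

```text
time_s: 8.45
tcp_pos: [0.5213, 0.0857, 0.0955]
eef_rot: [-92.5, 88.3, 8.6]
contact_force: [-0.3, 0.8, 0.2]
gripper_width: 0.0105
t 8.45 board [-35.8  80. ] z 95.5 twist -0.1 w 0.011 F [-0.3  0.8  0.2] tilt -0.9995 j6 -20.8
(-36, -20, 94) [   1.7    0.  -100. ]
(-36, -120, 94) [   1.8   -0.2 -200. ]
```

```bash
python3 -m jog '{"fingers":[0.12,0.12,0.12,0.12,0.12],"dp":[[1,0,-16],[1,0,-34],[1,0,-52],[1,0,-70],[1,0,-88]],"twist":[0,0,0,0,0]}'; python3 - <<'E'
from h import *
from plant import r
go((-36,-110,95),(-36,-120,94))
c=r.capture("scene"); i=cv2.resize(c["frame"][130:330,130:430],None,fx=2.6,fy=2.6); cv2.imwrite("pics/s7.png",i[...,::-1])
for p in pieces(r.capture("top")): print(p[:3])
E
```

```text
time_s: 8.95
tcp_pos: [0.5386, -0.0025, 0.0956]
eef_rot: [-92.0, 88.2, 9.0]
contact_force: [-0.3, -0.1, 0.4]
gripper_width: 0.0109
t 8.95 board [-36.   -9.9] z 95.6 twist -0.2 w 0.011 F [-0.3 -0.1  0.4] tilt -0.9995 j6 -10.2
(-36, -110, 95) [   0.8   -0.3 -100.1]
(-36, -120, 94) [   1.8   -0.3 -110.1]
(array([370., 194.]), 117.5, array([ -18., -211.]))
(array([390., 177.]), 184.0, array([  12., -267.]))
```

View pics/s7.png

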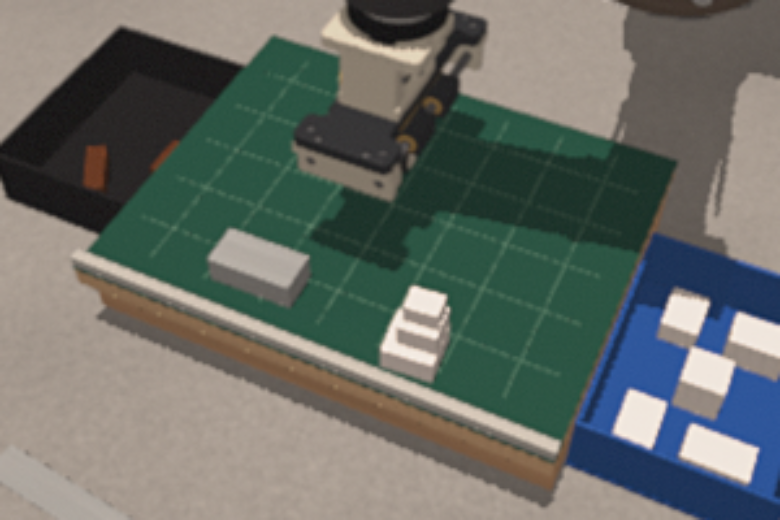

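No piece is left behind the gripper, so the ell is hidden ahead of the fingers. I'll continue.

```bash
python3 -m jog '{"fingers":[0.12,0.12,0.12,0.12,0.12],"dp":[[1,0,-18],[1,0,-38],[1,0,-58],[1,0,-78],[1,0,-98]],"twist":[0,0,0,0,0]}'; python3 - <<'E'
from h import *
from plant import r
go((-36,-240,94))
E
```

```text
time_s: 9.55
tcp_pos: [0.5572, -0.1004, 0.0953]
eef_rot: [-92.3, 88.1, 8.6]
contact_force: [0.7, -0.2, 0.2]
gripper_width: 0.0109
t 9.55 board [ -36.7 -109.5] z 95.3 twist -0.3 w 0.011 F [ 0.7 -0.2  0.2] tilt -0.9995 j6 1.3
(-36, -240, 94) [   1.5   -1.3 -130.5]
```

```bash
python3 -m jog '{"fingers":[0.12,0.12,0.12,0.12,0.12],"dp":[[0,0,-25],[0,0,-60],[0,0,-98],[0,0,-138],[0,0,-145]],"twist":[0,0,0,0,0]}'; python3 -m jog '{"fingers":[0.12,0.12,0.12,0.12,0.12],"dp":[[-40,0,0],[-80,0,0],[-110,0,-40],[-130,0,-80],[-130,0,-125]],"twist":[0,0,0,0,0]}'; python3 -m jog '{"fingers":[0.12,0.12,0.12,0.12,0.12],"dp":[[0,0,-45],[0,0,-90],[0,0,-135],[0,0,-160],[0,0,-160]],"twist":[0,0,0,0,0]}'; python3 - <<'E'
from h import *
from plant import r
go()
c=r.capture("top"); s=r.capture("scene")
for p in pieces(c): print(p[:3])
t=cv2.resize(c["frame"][110:310,160:460],None,fx=1.8,fy=1.8);u=cv2.resize(s["frame"][120:320,100:400],None,fx=1.45,fy=1.45)[:,:540]
cv2.imwrite("pics/f8.png",np.vstack([t[:,:435],u[:240]])[...,::-1] if 0 else np.vstack([t[70:370],np.pad(u,((0,0),(0,540-u.shape[1]),(0,0)))])[...,::-1])
E
```

```text
time_s: 10.05
tcp_pos: [0.585, -0.2466, 0.096]
eef_rot: [-93.7, 88.1, 7.1]
contact_force: [-1.2, 1.1, 0.1]
gripper_width: 0.0105
time_s: 10.55
tcp_pos: [0.6055, -0.3713, 0.232]
eef_rot: [-99.1, 87.7, 1.7]
contact_force: [1.7, 0.1, -1.0]
gripper_width: 0.0107
time_s: 11.05
tcp_pos: [0.6344, -0.5318, 0.2314]
eef_rot: [-98.3, 87.8, 2.4]
contact_force: [-0.8, 0.2, -1.2]
gripper_width: 0.0108
t 11.05 board [ -44.4 -547.7] z 231.4 twist -0.5 w 0.011 F [-0.8  0.2 -1.2] tilt -0.9992 j6 38.0
(array([402., 210.]), 186.0, array([ -70., -273.]))
(array([370., 194.]), 116.5, array([ -17., -211.]))
(array([390., 177.]), 177.0, array([  12., -267.]))
```

View pics/f8.png

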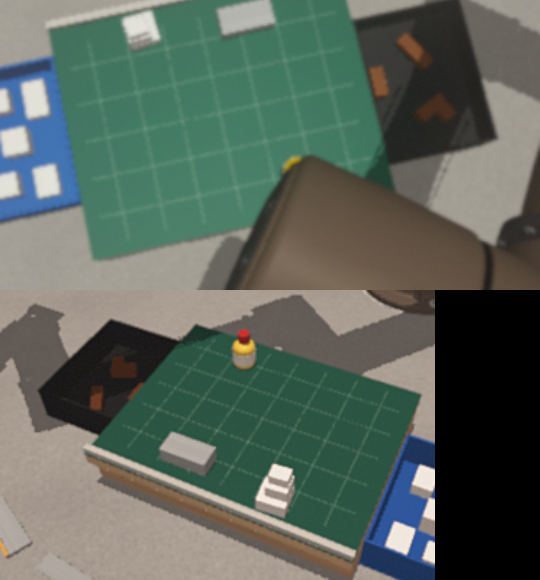

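The mat is clear. The block (378,82), strip (413,50) and ell (436,108) are all in the black tray, and the glue, weight and tower are standing. I'll compare these against the first scene image, then hand in.

```bash
python3 - <<'E'
from h import *
from plant import r
a=np.load("scene0.npz")["frame"]; b=r.capture("scene")["frame"]
for n,(u,v) in dict(glue=(268,161),weight=(229,232),tower=(290,257)).items():
    T=a[v-18:v+18,u-24:u+24]; m=cv2.matchTemplate(b[v-26:v+26,u-32:u+32],T,cv2.TM_CCOEFF_NORMED); _,s,_,l=cv2.minMaxLoc(m); print(n,round(s,3),l[0]-8,l[1]-8)
r.close_job()
E
```

```text
glue 0.804 0 0
weight 1.0 0 0
tower 1.0 0 0
the job is handed in; nothing more can be done
```

I swept the three walnut offcuts one at a time (block, strip, then ell) along the mat and over the end into the black scrap tray, and handed the job in at about 11 s. I pushed them with nearly shut fingertips and never gripped or lifted them.

- **Tray:** the last pictures show all three pieces inside the black tray and a clear mat. The block looks to be standing on its side against the tray's board-side wall.
- **Tower, glue and weight:** comparing the first and last scene pictures, all three show 0 px of movement. The glue match was weaker (0.80, against 1.00 for the other two), probably because of arm shadow.
- **Forces:** the readings stayed under about 2 N at the end of each move. I did not log the peaks in between.

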